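# Close the study's scent pot: pierced disc, then twist-lock ring

## Task

Get the marble scent pot on the desk ready for the day: lay the pierced brass disc flat in its mouth, then put the lock ring over the neck with its wooden handle crossways to the two brass ears and twist it clockwise, a bit less than a quarter turn, so that the handle lines up with the ears and the ring is locked. Leave the plain black disc where it lies, and let go of everything.

Things in the scene. Friction and masses are not known exactly. Their poses are not given: they have to be found in the camera images.
- pot: Fixed marble pot on a 130 mm square, 12 mm high walnut base. Steel neck 66 mm across, shoulder at 46, rim at 68 mm. Mouth 60 mm across, ledge (hole 36) 7 mm below the rim. Two brass ears (and marks on the base) along pot +x and -x: 28 wide, 6 thick, top 3 mm below the rim, out to 44 mm from the axis. Stops under the ears let the ring lock clockwise only. Origin: underside centre, z up.
- pierced_disc: Loose brass disc, 50 mm across, 5 mm thick, ten dark holes, with an upright brass knob in the middle, 14 mm across, top 26 mm above the disc's underside. 60 g. Seated, its underside is 61 mm above the pot's origin. Origin: underside centre, z up.
- blank_disc: Plain black disc with a black knob, same size and origin as the pierced disc. Not needed: leave it where it is.
- lock_ring: Loose brass ring, 108 mm across, 21 high, 180 g. Wooden bridge handle along its x: bar 92 x 14 x 12 mm, middle 60 mm above the underside (origin). 2 tabs under the handle's ends (39 mm from the axis) pass the ears with the handle 45-115 deg counterclockwise of them (best 80), 5 mm side play. Seated 50 mm above the pot's origin; turns freely clockwise to stops 10 deg past the ears.

How it is judged:
By the outcome, as a careful person would: the job done as asked, in the order asked, and still so for the second after the job is handed in, with the robot touching nothing.
It also fails if it takes over 54 s, if anything falls off the work surface, if the arm or the gripper's body presses on something with over 40 N, if the wrist force passes 120 N, or if a joint passes its speed limit or range.

## Robot

A 6-joint arm with a two-finger parallel gripper is mounted at the origin on the work surface. World frame = base frame: x ahead of the robot, y to its left, z up, the work surface at z = 0. Lengths are in m, angles in rad, forces in N, time in s.
With the tool pointing down it reaches from about 0.225 to 0.875 m from the base axis. Payload 3.4 kg.
Tool frame: the origin (TCP) lies on the centre line of the jaws, within the pads' length; the fingertips stand 22 mm ahead of it and the grasp point (between the pads) lies 3 mm ahead of it; z points along the fingers, y is the line along which they close (so a half turn about z gives the same grasp; the last joint's range is limited). The gripper opens to 85 mm and grips with 20 to 120 N. Pads are 22 mm wide; open, the fingers measure 114 mm over their backs; the gripper's body (76 mm by 85 mm) begins 54 mm behind the grasp point. The pads swing forward as they close: fully open they stand 13 mm farther back than shut.
Start: joints at [1.19, 0.276, 1.505, -0, 1.361, -0.121], TCP at [0.148, 0.556, 0.219] pointing down, gripper open.
Joint ranges: [-2.89, 2.89], [-0.75, 2.08], [0.22, 2.7], [-1.18, 4.32], [0.11, 2.71], [-2.7, 2.7]. Speed limits (rad/s): [2.57, 2.57, 3.14, 3.14, 3.14, 3.14].

## Interface

Orientations are given as a unit quaternion [w, x, y, z].
In Python, from rig import manip, cam gives the robot as it stands (manip), with the cameras (cam).
- The arm moves only by the shell command python3 steer.py 'ROWS' [OPENING] [FORCE]. ROWS is rows parted by semicolons, their numbers by spaces, 1 to 5 of them, each of 4 numbers: dx, dy, dz in m, then a turn about the tool's z in rad; each row shifts and turns the commanded pose from where the row before left it, along the tool's axes as they then stand; what a row does not reach is not made up. A row lasts 1/12 s, in which the tool goes at most 0.0417 m and 0.125 rad, less where a joint would pass 70% of its speed; a pose out of reach is approached as far as the arm can. OPENING is the finger opening in m, set as the command begins (- or left out keeps the last). The fingers move at their own pace and stop on an object; FORCE is the grip in N (left out, the last holds). Time passes only in rows, so rows that do not move let the fingers close. It prints the time, the measured TCP pose, the force, the opening and the grip force at its end.
- manip.get_state(): the state, without advancing time (a new reading comes with each control period).
- cam.get_image(name): name is "side" or "top"; returns a dict with "img" (480x640x3 uint8, red, green, blue), "camera_matrix" (3x3 intrinsics, pixels), "T" (4x4, takes a point from camera to world coordinates). Camera axes: x right, y down, z forward; pixel columns grow to the right and rows downward; lengths in m; the calibration is good to about 2 mm. A picture is of the moment at which its call begins. There is no depth.
- manip.sign_off(): hands the job in; it is judged then, once.
The state is a dict: "clock": time; "qpos": joint angles; "qd": joint speeds; "effort": joint torques, N m; "position": TCP position; "ee_rot": TCP orientation; "contact_force": force on the tool from outside, world axes, zero at the start; "moment": the same for the moment, N m; "width": finger opening in m; "gripper_force": force on a finger pad.
Only numpy, scipy, OpenCV 4.12 (cv2) and the standard library are available. Lean on these libraries where they do the work, as an engineer would, in place of code of your own. Each camera call takes 0.05 s, during which the arm holds its last target. There are 200 camera calls.

## Working session

There is one attempt and no reset: what is moved stays moved. The work goes in short steps, Python scripts to look and compute and a shell command to move; the robot and the scene stay as the last step left them, time stands still between calls to the robot, and variables do not carry over. Pictures are saved under pics/ and viewed, at most 10 in all, crops included, and the job is handed in when it is done.

```bash
ls; mkdir -p pics; python3 - <<'E'
from rig import manip, cam
import cv2,numpy as np
for n in("top","side"):
    d=cam.get_image(n);cv2.imwrite(f"pics/{n}0.png",d["img"][:,:,::-1]);print(n,d["camera_matrix"].tolist(),d["T"].round(4).tolist())
    np.savez(f"{n}.npz",K=d["camera_matrix"],T=d["T"])
print(manip.get_state())
E
```

```text
pics
rig.py
steer.py
top [[595.2774052904963, 0.0, 321.94379920718967], [0.0, 595.2774052904963, 225.46032959435885], [0.0, 0.0, 1.0]] [[-0.0132, -0.9923, 0.1228, 0.4041], [-0.9998, 0.0146, 0.0099, -0.0066], [-0.0116, -0.1226, -0.9924, 1.2127], [0.0, 0.0, 0.0, 1.0]]
side [[611.317908683266, 0.0, 317.6513197166432], [0.0, 611.317908683266, 218.31672817942726], [0.0, 0.0, 1.0]] [[0.9281, -0.2713, 0.2552, 0.2988], [-0.3722, -0.6531, 0.6595, -0.6122], [-0.0122, -0.707, -0.7071, 0.7339], [0.0, 0.0, 0.0, 1.0]]
{'clock': 0.1, 'qpos': array([ 1.18998225e+00,  2.76534596e-01,  1.50602434e+00,  3.23964823e-06,
        1.36069919e+00, -1.21005711e-01]), 'qd': array([ 0.00100264, -0.00213717, -0.00461986,  0.00148835,  0.00124361,
       -0.00077655]), 'effort': array([ 1.01369023e-03, -4.17703342e+01, -2.46401668e+01, -1.71952724e-04,
        5.90524025e-03,  3.07242360e-06]), 'position': array([0.14753506, 0.55523358, 0.21791751]), 'ee_rot': array([-2.08291061e-04,  1.29539425e-01,  9.91573923e-01, -8.06269112e-04]), 'contact_force': array([-0.10238008, -0.34325982, -0.65989389]), 'moment': array([-0.04033683, -0.00302675,  0.00175533]), 'gripper_force': 0.0, 'width': 0.08516044706776534}
```

View pics/top0.png

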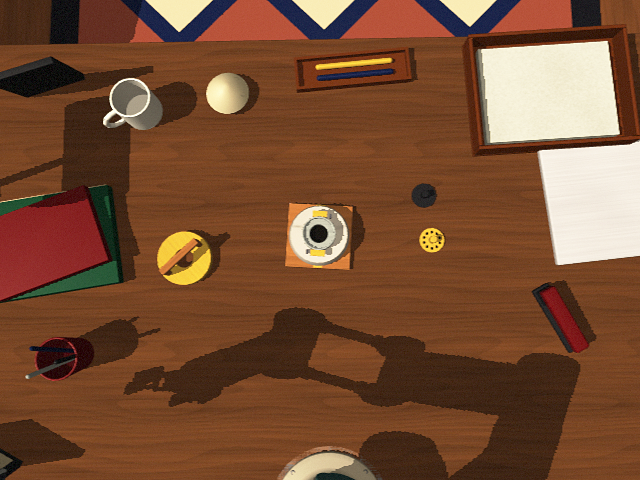

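View pics/side0.png

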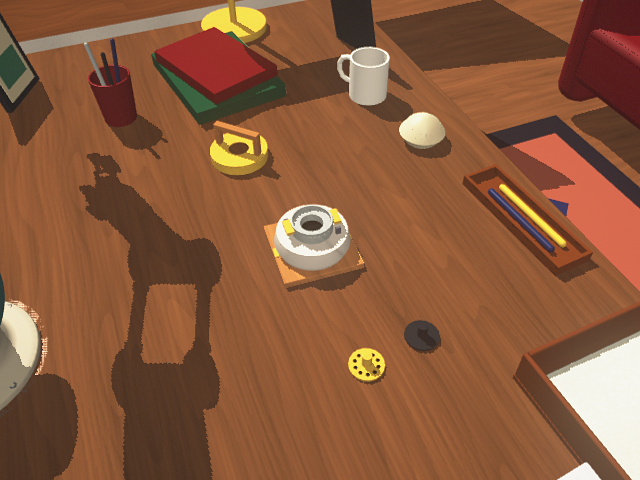

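The top view shows the pot at about (319,236), pierced disc (432,240), blank disc (424,195) and ring (184,258). The side view has the pot at (313,230), disc (367,364) and ring (239,150). Next I'll enlarge these.

```bash
python3 - <<'E'
import cv2,numpy as np
def comp(n,boxes,out,s):
    im=cv2.imread(f"pics/{n}0.png");L=[]
    for (x,y,w,h) in boxes:
        c=cv2.resize(im[y:y+h,x:x+w],None,fx=s,fy=s,interpolation=cv2.INTER_CUBIC)
        for i in range(0,w,10): cv2.line(c,(i*s,0),(i*s,6 if (x+i)%50 else 16),(255,255,255),1)
        for i in range(0,h,10): cv2.line(c,(0,i*s),(6 if (y+i)%50 else 16,i*s),(255,255,255),1)
        L.append(c)
    cv2.imwrite(out,np.vstack([np.hstack(L[:2]),np.hstack(L[2:])]) if len(L)>2 else np.hstack(L))
comp("top",[(280,200,80,70),(400,210,60,70),(150,220,70,70),(400,170,70,70)],"pics/topc.png",4)
comp("side",[(260,190,110,100),(340,340,60,100),(200,110,80,70),(340,300,90,70)],"pics/sidec.png",4)
E
```

```text
(no output)
```

View pics/topc.png

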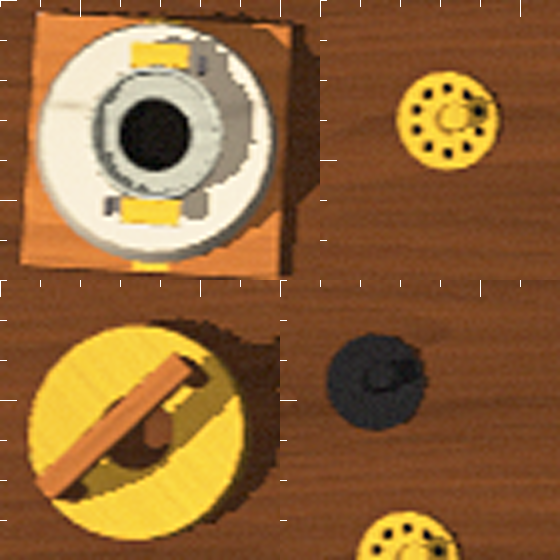

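View pics/sidec.png

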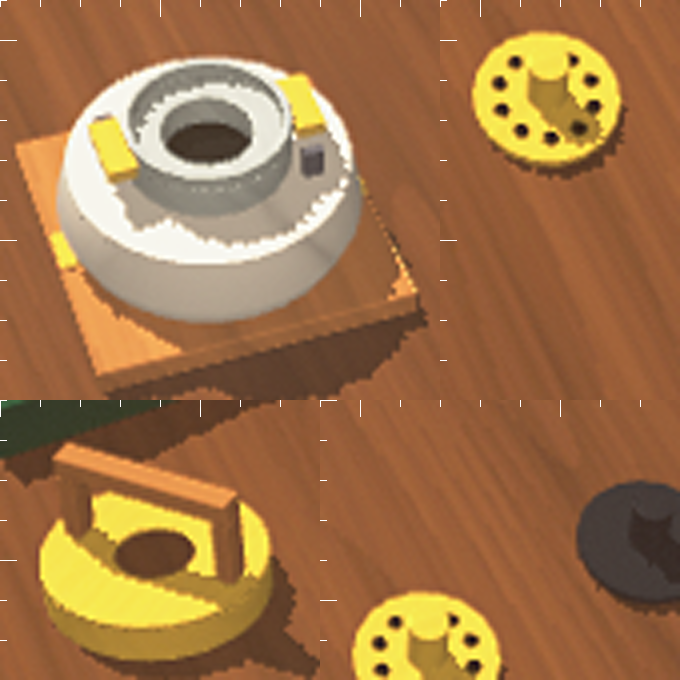

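The crops give these readings. Top view:
- Ears at (320,213.8) and (318,252.8)
- Knob top at (433,239.3)
- Ring bar ends at (196,240.8) and (161.8,272.5)

Side view:
- Ears at (335.8,216.5) and (288.2,227)
- Knob top at (367.3,355.5)
- Bar ends at (257,134.5) and (216.3,123)

Now I'll triangulate them.

```bash
cat > geo.py <<'E'
import numpy as np
C={n:np.load(f"{n}.npz") for n in("top","side")}
def ray(n,p):
    c=C[n];d=c["T"][:3,:3]@np.linalg.solve(c["K"],[p[0],p[1],1.]);return c["T"][:3,3],d/np.linalg.norm(d)
def tri(t,s):
    A=np.zeros((3,3));b=np.zeros(3);R=[ray("top",t),ray("side",s)]
    for o,d in R: P=np.eye(3)-np.outer(d,d);A+=P;b+=P@o
    x=np.linalg.solve(A,b);e=max(np.linalg.norm(np.cross(x-o,d)) for o,d in R);return x,e
def at(n,p,z):
    o,d=ray(n,p);return o+d*(z-o[2])/d[2]
E
python3 - <<'E'
from geo import *
np.set_printoptions(precision=4,suppress=True)
for k,t,s,z in [("earfar",(320,213.75),(335.75,216.5),.065),("earnear",(318,252.75),(288.2,227),.065),("knob",(433,239.2),(367.25,355.5),.026),("discC",(432,240),(366.5,363.7),.005),("barA",(196.25,240.75),(257,134.5),.066),("barB",(161.75,272.5),(216.25,123),.066),("ringC",(184.25,258),(184.25,258),.021)]:
    x,e=tri(t,s);print(k,x,"err",round(e,4),"top@z",at("top",t,z),"side@z",at("side",s,z))
E
cat >> geo.py <<'E'
def go(x,y,z,yaw=None):
    "tool-axis shift from the present pose to world x,y,z (and tool-y heading in deg)"
    from rig import manip, cam
    from scipy.spatial.transform import Rotation as Ro
    s=manip.get_state();q=s["ee_rot"];R=Ro.from_quat([*q[1:],q[0]]).as_matrix()
    d=R.T@(np.array([x,y,z])-s["position"]);h=np.degrees(np.arctan2(R[1,1],R[0,1]))
    print("shift",d.round(4),"dist",round(np.linalg.norm(d),3),"heading",h.round(2),"" if yaw is None else "turn %.4f"%np.radians(h-yaw),"tilt",R[:,2].round(4),"pos",s["position"].round(4),"F",s["contact_force"].round(2),"w",round(s["width"],4),"t",s["clock"])
E
python3 -c "
from geo import *
go(.5197,-.2172,.12)"
```

```text
shift [-0.5581 -0.6507  0.0989] dist 0.863 heading 75.11  tilt [-6.0e-04 -1.5e-03 -1.0e+00] pos [0.1475 0.5552 0.2179] F [-0.1  -0.34 -0.66] w 0.0852 t 0.1
```

```bash
R='-0.0266 -0.031 0 0'
python3 steer.py '-0.01 -0.012 0 0;-0.02 -0.023 0 0;-0.0266 -0.031 0 0;-0.0266 -0.031 0 0;-0.0266 -0.031 0 0' 0.045
python3 steer.py '-0.0266 -0.031 0 0;-0.0266 -0.031 0 0;-0.0266 -0.031 0 0;-0.0266 -0.031 0 0;-0.0266 -0.031 0 0'
python3 steer.py '-0.0266 -0.031 0 0;-0.0266 -0.031 0 0;-0.0266 -0.031 0 0;-0.0266 -0.031 0 0;-0.0266 -0.031 0 0'
python3 steer.py '-0.0266 -0.031 0 0;-0.0266 -0.031 0 0;-0.0266 -0.031 0 0;-0.0266 -0.031 0 0;-0.0222 -0.0265 0.02 0'
python3 steer.py '-0.02 -0.023 0.02 0;-0.01 -0.012 0.03 0;0 0 0.02 0;0 0 0 0'
python3 -c "
from geo import *
go(.5197,-.2172,.032)"
```

```text
clock: 0.52
position: [0.221, 0.4021, 0.2181]
ee_rot: [-0.0, 0.129, 0.992, -0.001]
contact_force: [1.0, -0.7, 0.8]
width: 0.0451
gripper_force: 0.0
clock: 0.93
position: [0.3096, 0.218, 0.2186]
ee_rot: [0.0, 0.129, 0.992, 0.0]
contact_force: [1.3, 0.8, 0.3]
width: 0.0449
gripper_force: 0.0
clock: 1.35
position: [0.3985, 0.0339, 0.2186]
ee_rot: [0.0, 0.13, 0.992, 0.0]
contact_force: [0.7, 0.5, -0.0]
width: 0.045
gripper_force: 0.0
clock: 1.77
position: [0.4874, -0.1466, 0.2014]
ee_rot: [0.004, 0.13, 0.991, -0.001]
contact_force: [1.2, 0.8, -0.2]
width: 0.045
gripper_force: 0.0
clock: 2.1
position: [0.5008, -0.1836, 0.1238]
ee_rot: [-0.005, 0.13, 0.991, 0.002]
contact_force: [-1.0, 0.3, -0.6]
width: 0.045
gripper_force: 0.0
shift [-0.0279 -0.0278  0.0914] dist 0.1 heading 75.01  tilt [-0.0094  0.005  -0.9999] pos [ 0.5008 -0.1836  0.1238] F [-1.04  0.3  -0.61] w 0.045 t 2.1
```

```bash
python3 steer.py '-0.02 -0.02 0.01 0;-0.008 -0.008 0.02 0;0 0 0.01 0;0 0 0 0;0 0 0 0'
python3 - <<'E'
from geo import *
from rig import manip, cam
import cv2
go(.5197,-.2172,.031)
d=cam.get_image("side");a=cv2.resize(d["img"][270:400,300:430,::-1],None,fx=3,fy=3,interpolation=cv2.INTER_CUBIC)
d=cam.get_image("top");b=cv2.resize(d["img"][170:300,370:500,::-1],None,fx=3,fy=3,interpolation=cv2.INTER_CUBIC)
cv2.imwrite("pics/a1.png",np.hstack([a,b]))
E
```

```text
clock: 2.52
position: [0.5231, -0.2171, 0.0889]
ee_rot: [-0.001, 0.129, 0.992, 0.001]
contact_force: [-1.5, -0.0, 0.5]
width: 0.0452
gripper_force: 0.0
shift [ 0.0031 -0.001   0.0579] dist 0.058 heading 75.14  tilt [-0.0015  0.0014 -1.    ] pos [ 0.5231 -0.2171  0.0889] F [-1.48 -0.01  0.48] w 0.0452 t 2.5167
```

View pics/a1.png

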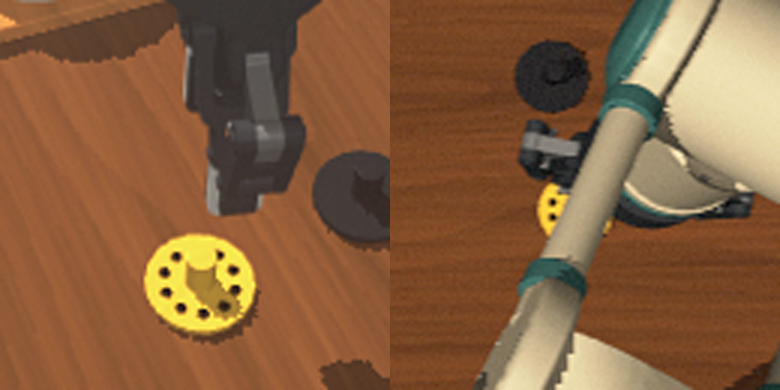

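The gripper hangs above the pierced disc (knob at crop (200,265), near fingertip at (230,210)), clear of the black disc. Lowering and gripping.

```bash
python3 steer.py '0.0031 -0.001 0.015 0;0 0 0.02 0;0 0 0.015 0;0 0 0.008 0;0 0 0 0'
python3 steer.py '0 0 0 0;0 0 0 0;0 0 0 0' 
python3 -c "
from geo import *
go(.5197,-.2172,.031)"
```

```text
clock: 3.03
position: [0.5197, -0.2175, 0.0301]
ee_rot: [-0.001, 0.129, 0.992, 0.0]
contact_force: [-0.8, 0.0, 0.3]
width: 0.0451
gripper_force: 0.0
clock: 3.28
position: [0.5215, -0.2189, 0.0319]
ee_rot: [0.001, 0.129, 0.992, -0.0]
contact_force: [0.9, 0.4, -0.2]
width: 0.045
gripper_force: 0.0
shift [0.0022 0.0012 0.0009] dist 0.003 heading 75.12  tilt [ 0.0022 -0.0011 -1.    ] pos [ 0.5215 -0.2189  0.0319] F [ 0.92  0.37 -0.23] w 0.045 t 3.2833
```

```bash
python3 steer.py '0 0 0 0;0 0 0 0;0 0 0 0;0 0 0 0;0 0 0 0' 0.005 35
python3 steer.py '0 0 -0.01 0;0 0 -0.02 0;0 0 -0.02 0;0 0 -0.02 0;0 0 0 0' 
python3 -c "
from geo import *
go(.531,.010,.13)"
```

```text
clock: 3.7
position: [0.5206, -0.2186, 0.0307]
ee_rot: [0.0, 0.13, 0.992, 0.0]
contact_force: [-0.3, -0.2, 0.8]
width: 0.0052
gripper_force: 0.0
clock: 4.12
position: [0.5234, -0.22, 0.1053]
ee_rot: [0.004, 0.129, 0.992, -0.002]
contact_force: [1.2, -0.8, -0.0]
width: 0.0053
gripper_force: 0.0
shift [ 0.0515  0.2242 -0.0256] dist 0.231 heading 75.12  tilt [ 0.0075 -0.0042 -1.    ] pos [ 0.5234 -0.22    0.1053] F [ 1.18 -0.84 -0.03] w 0.0053 t 4.1167
```

The fingers closed on nothing, so I'll look.

```bash
python3 - <<'E'
from geo import *
from rig import manip, cam
import cv2
d=cam.get_image("side");a=cv2.resize(d["img"][240:400,300:430,::-1],None,fx=3,fy=3,interpolation=cv2.INTER_CUBIC)
d=cam.get_image("top");b=cv2.resize(d["img"][140:300,370:500,::-1],None,fx=3,fy=3,interpolation=cv2.INTER_CUBIC)
cv2.imwrite("pics/a2.png",np.hstack([a,b]))
go(.5197,-.2172,.031)
E
```

```text
shift [0.002  0.0013 0.0708] dist 0.071 heading 75.11  tilt [ 0.0021 -0.0011 -1.    ] pos [ 0.5212 -0.2189  0.1018] F [-0.72  0.16 -1.21] w 0.0053 t 4.2167
```

View pics/a2.png

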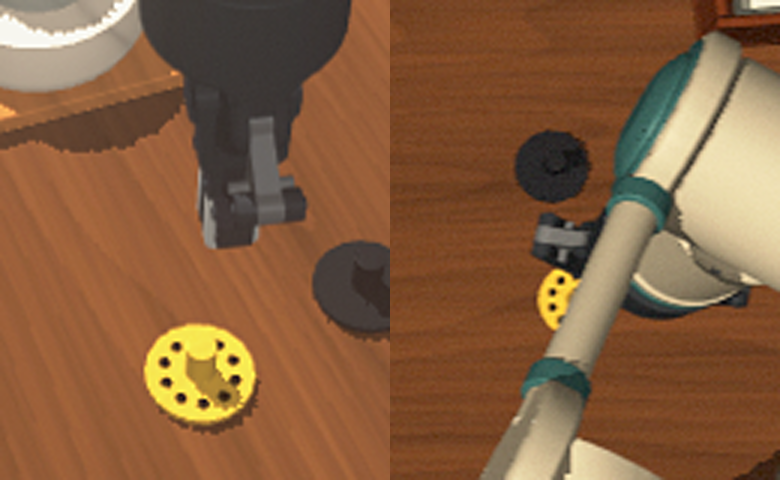

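```bash
python3 - <<'E'
from geo import *
for z in(.07,.08,.09):print(z,at("side",(375,320),z))
for z in(.1,.12,.14):print(z,at("top",(426,220),z))
from rig import manip, cam
for n in("top","side"):
    d=cam.get_image(n);print(np.abs(d["T"]-C[n]["T"]).max(),np.abs(d["camera_matrix"]-C[n]["K"]).max())
    c=C[n]
    for P in([.521,-.219,.08],[.5197,-.2172,.031]):
        p=c["K"]@(c["T"][:3,:3].T@(np.array(P)-c["T"][:3,3]));print(n,P,p[:2]/p[2])
s=manip.get_state();print(s["qpos"],s["position"])
E
```

```text
0.07 [ 0.53762531 -0.19748908  0.07      ]
0.08 [ 0.53402754 -0.20373658  0.08      ]
0.09 [ 0.53042977 -0.20998408  0.09      ]
0.1 [ 0.54928391 -0.19142012  0.1       ]
0.12 [ 0.54667499 -0.188098    0.12      ]
0.14 [ 0.54406608 -0.18477588  0.14      ]
0.0 0.0
top [0.521, -0.219, 0.08] [439.28912606 235.85460614]
top [0.5197, -0.2172, 0.031] [433.87802802 239.10957947]
0.0 0.0
side [0.521, -0.219, 0.08] [370.95298922 332.35394583]
side [0.5197, -0.2172, 0.031] [367.66911404 352.78386513]
[-5.20682672e-01  3.51144456e-01  1.70801597e+00  7.16445270e-05
  1.08395104e+00 -1.83176080e+00] [ 0.51994546 -0.21814303  0.10006412]
```

```bash
cat >> geo.py <<'E'
def look(out,boxes,pts,s):
    "boxes: name->(x,y,w,h); pts: world points overlaid as small crosses"
    from rig import manip, cam
    import cv2
    L=[]
    for n,(x,y,w,h) in boxes.items():
        im=cam.get_image(n)["img"][:,:,::-1];c=cv2.resize(im[y:y+h,x:x+w],None,fx=s,fy=s,interpolation=cv2.INTER_CUBIC);k=C[n]
        for P in pts:
            p=k["K"]@(k["T"][:3,:3].T@(np.array(P)-k["T"][:3,3]));u,v=((p[:2]/p[2]-[x,y]+.5)*s-.5).round().astype(int)
            cv2.drawMarker(c,(int(u),int(v)),(255,0,255),cv2.MARKER_CROSS,8,1)
        for i in range(0,w,10): cv2.line(c,(i*s,0),(i*s,6 if (x+i)%50 else 16),(255,255,255),1)
        for i in range(0,h,10): cv2.line(c,(0,i*s),(6 if (y+i)%50 else 16,i*s),(255,255,255),1)
        L.append(c)
    cv2.imwrite(out,np.hstack(L))
E
python3 - <<'E'
from geo import *
look("pics/a3.png",{"side":(330,240,80,140),"top":(400,170,100,140)},[(.521,-.219,.10-.022),(.521,-.219,.10),(.521,-.219,.15),(.521+.5*.04*.257,-.219+.5*.04*.966,.078),(.5197,-.2172,.026)],4)
E
```

```text
(no output)
```

View pics/a3.png

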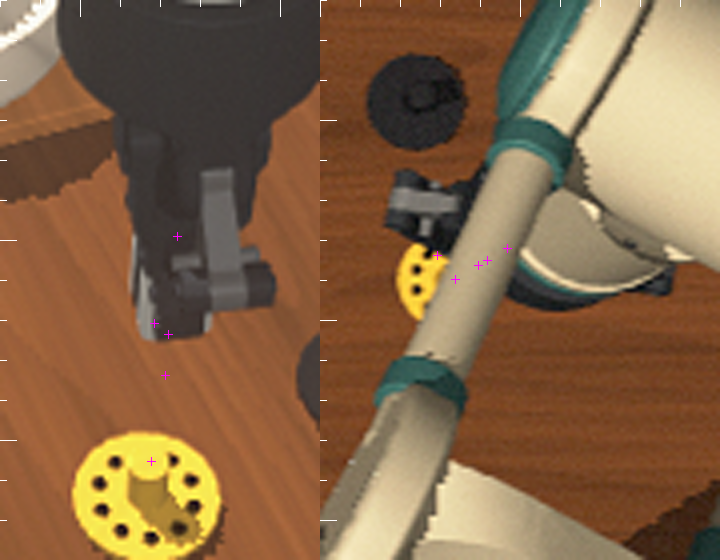

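```bash
python3 - <<'E'
from geo import *
np.set_printoptions(precision=4,suppress=True)
T=np.array([.521,-.2188,.1005])
for t,s in[((426.5,220.5),(385.5,299)),((420.5,219.5),(387,313)),((433,222),(384.5,286)),((417.5,221),(395,312))]:
    x,e=tri(t,s);d=x-T;print(x,"err",e,"tool x,y,z",-.966*d[0]+.257*d[1],.257*d[0]+.966*d[1],-d[2])
E
```

```text
[ 0.5503 -0.1927  0.1023] err 0.002390668850043739 tool x,y,z -0.021616859259122507 0.03270608135132473 -0.0018271084608196264
[ 0.5578 -0.1879  0.0621] err 0.002511225681845004 tool x,y,z -0.027580138957575356 0.03930004726739244 0.038374568717565706
[ 0.543  -0.1984  0.1389] err 0.002765539865646076 tool x,y,z -0.016026041765514948 0.02531686575587486 -0.03842568672873917
[ 0.5629 -0.1855  0.057 ] err 0.01019549398125164 tool x,y,z -0.03188483915728377 0.042892771801583664 0.04347895559297571
```

```bash
python3 - <<'E'
from geo import *
from scipy.optimize import fsolve
ax=np.array([-.966,.257,0]);ay=np.array([.257,.966,0])
for T,px,ty in[((.521,-.2188,.1005),(373.4,324),-.0025),((.521,-.2188,.1005),(373.4,324),-.012),((.5231,-.2171,.0889),(377.7,341),-.0225),((.5231,-.2171,.0889),(377.7,341),-.032)]:
    o,d=ray("side",px)
    f=lambda v:(o+v[2]*d)-(np.array(T)+v[0]*ax+ty*ay+np.array([0,0,-v[1]]))
    print(ty,fsolve(f,[0,0,.8])[:2].round(4))
E
```

```text
-0.0025 [-0.0017 -0.0006]
-0.012 [ 0.0009 -0.0145]
-0.0225 [-0.0027 -0.0008]
-0.032 [-0.0001 -0.0154]
```

The side view (TCP cross at the visible fingertip, crop (170,335)) shows that the tips reach only to about the reported TCP, roughly 22 mm short of the nominal position. That explains closing over the knob. I'll descend further, watching the force.

```bash
python3 steer.py '0.002 0.001 0.02 0;0 0 0.025 0;0 0 0.015 0;0 0 0.005 0;0 0 0 0' 0.035
python3 steer.py '0 0 0.005 0;0 0 0.004 0;0 0 0 0;0 0 0 0' 
python3 steer.py '0 0 0.004 0;0 0 0 0;0 0 0 0' 
python3 -c "
from geo import *
go(.5197,-.2172,.012)"
```

```text
clock: 4.83
position: [0.5175, -0.2163, 0.0336]
ee_rot: [-0.002, 0.13, 0.992, 0.001]
contact_force: [0.2, -0.5, -0.4]
width: 0.0351
gripper_force: 0.0
clock: 5.17
position: [0.5192, -0.2172, 0.0271]
ee_rot: [0.0, 0.13, 0.992, -0.0]
contact_force: [0.1, 0.3, -0.9]
width: 0.0347
gripper_force: 0.0
clock: 5.42
position: [0.5189, -0.217, 0.0227]
ee_rot: [-0.0, 0.13, 0.992, 0.0]
contact_force: [-0.1, -0.7, -0.3]
width: 0.0351
gripper_force: 0.0
shift [-0.0008  0.      0.0107] dist 0.011 heading 75.12  tilt [-0.e+00  1.e-04 -1.e+00] pos [ 0.5189 -0.217   0.0227] F [-0.15 -0.74 -0.27] w 0.0351 t 5.4167
```

```bash
python3 steer.py '0 0 0.004 0;0 0 0 0;0 0 0 0' |grep -E "posi|force"
python3 steer.py '0 0 0.004 0;0 0 0 0;0 0 0 0' |grep -E "posi|force"
```

```text
position: [0.5188, -0.2169, 0.0184]
contact_force: [0.2, 0.2, 0.6]
gripper_force: 0.0
position: [0.5187, -0.2169, 0.0144]
contact_force: [-0.2, -0.6, -0.3]
gripper_force: 0.0
```

```bash
python3 - <<'E'
from geo import *
look("pics/a4.png",{"side":(320,290,100,100),"top":(400,180,100,100)},[],4)
E
```

```text
(no output)
```

View pics/a4.png

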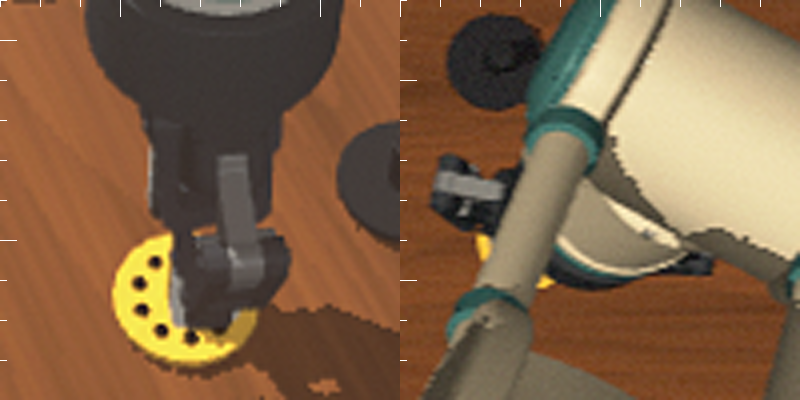

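The near finger stands over the disc's near half (crop (200,315)), with the knob hidden behind it between the jaws. The finger centre sits about 3 mm right of the knob. I'll shift slightly, lower and close.

```bash
python3 steer.py '0.0025 0 0.003 0;0 0 0 0;0 0 0 0;0 0 0 0' 0.006 35|grep -E "posi|force|wid"
python3 steer.py '0 0 0 0;0 0 0 0;0 0 0 0' |grep -E "posi|force|wid"
```

```text
position: [0.5164, -0.2163, 0.0116]
contact_force: [-0.2, 0.3, 0.5]
width: 0.0099
gripper_force: 34.1
position: [0.5166, -0.2164, 0.0117]
contact_force: [0.6, -0.7, -0.4]
width: 0.01
gripper_force: 34.1
```

```bash
python3 steer.py '0 0 -0.01 0;0 0 -0.02 0;0 0 -0.03 0;0 0 -0.02 0;0 0 0 0' |grep -E "posi|force|wid"
python3 steer.py '0 0 0 0;0 0 0 0;0 0 0 0' |grep -E "posi|force|wid"
python3 - <<'E'
from geo import *
look("pics/a5.png",{"side":(320,250,100,120),"top":(400,180,100,120)},[],4)
go(.531,.010,.13)
E
```

```text
position: [0.5197, -0.2181, 0.0969]
contact_force: [-0.3, -0.5, 0.9]
width: 0.0099
gripper_force: 34.2
position: [0.5156, -0.2159, 0.0906]
contact_force: [0.7, -0.2, -1.2]
width: 0.0099
gripper_force: 34.1
shift [ 0.0434  0.2223 -0.0392] dist 0.23 heading 75.11  tilt [-0.0022  0.0014 -1.    ] pos [ 0.5157 -0.2159  0.0905] F [-0.02  0.33 -1.11] w 0.0096 t 7.3667
```

View pics/a5.png

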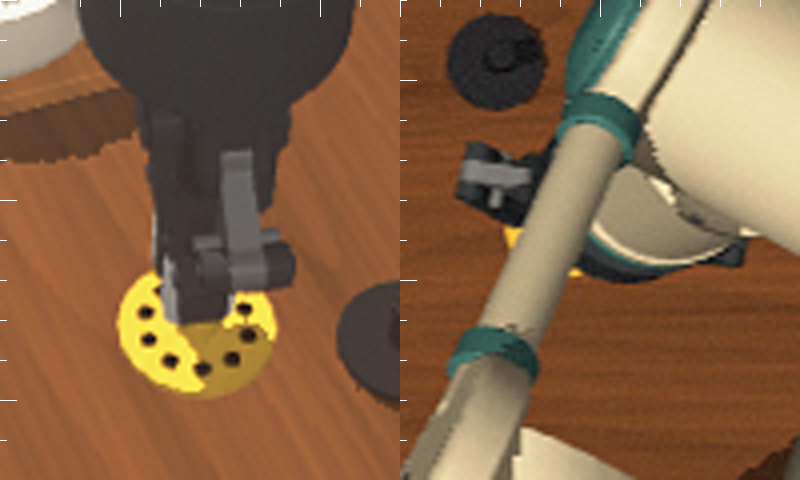

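The disc is held level by its knob (ellipse centre about crop (198,322)), roughly centred under the finger.

```bash
python3 - <<'E'
from geo import *
for z in(.074,.079,.084):
  x=at("side",(369.4,330.5),z);d=x-[.5156,-.2159,.09];print(x,"tool xy",-.966*d[0]+.257*d[1],.257*d[0]+.966*d[1])
go(.531,.010,.15)
E
```

```text
[ 0.52241248 -0.21205675  0.074     ] tool xy -0.005593139735098477 0.005463382472520849
[ 0.52071796 -0.21508906  0.079     ] tool xy -0.004735541352513343 0.002098689419979088
[ 0.51902345 -0.21812136  0.084     ] tool xy -0.0038779429699282095 -0.0012660036325626723
shift [ 0.0434  0.2223 -0.0592] dist 0.234 heading 75.11  tilt [-0.0022  0.0014 -1.    ] pos [ 0.5157 -0.2159  0.0905] F [-0.02  0.33 -1.11] w 0.0096 t 7.3667
```

```bash
python3 steer.py '0 0 -0.02 0;0 0.01 -0.02 0;0.005 0.025 0 0;0.0075 0.035 0 0;0.0075 0.035 0 0' |grep -E "posi|force|wid"
python3 steer.py '0.0075 0.035 0 0;0.0075 0.035 0 0;0.006 0.025 0 0;0.0037 0.015 0 0;0.002 0.007 0 0' |grep -E "posi|force|wid"
python3 steer.py '0 0 0 0;0 0 0 0;0 0 0 0' |grep -E "posi|force|wid"
python3 - <<'E'
from geo import *
go(.5277,.0108,.085)
look("pics/a6.png",{"side":(250,130,130,150),"top":(270,170,70,150)},[(.531,.010,.068)],4)
E
```

```text
position: [0.524, -0.1093, 0.1312]
contact_force: [0.0, 0.3, -0.9]
width: 0.0097
gripper_force: 34.2
position: [0.5277, 0.0126, 0.1308]
contact_force: [-0.4, -0.7, -0.1]
width: 0.0095
gripper_force: 34.2
position: [0.5284, 0.009, 0.1314]
contact_force: [-0.0, 0.5, -0.9]
width: 0.0097
gripper_force: 34.2
shift [0.0011 0.0015 0.0464] dist 0.046 heading 75.07  tilt [-5.e-04 -6.e-04 -1.e+00] pos [0.5284 0.009  0.1314] F [-0.01  0.55 -0.86] w 0.0097 t 8.45
```

View pics/a6.png

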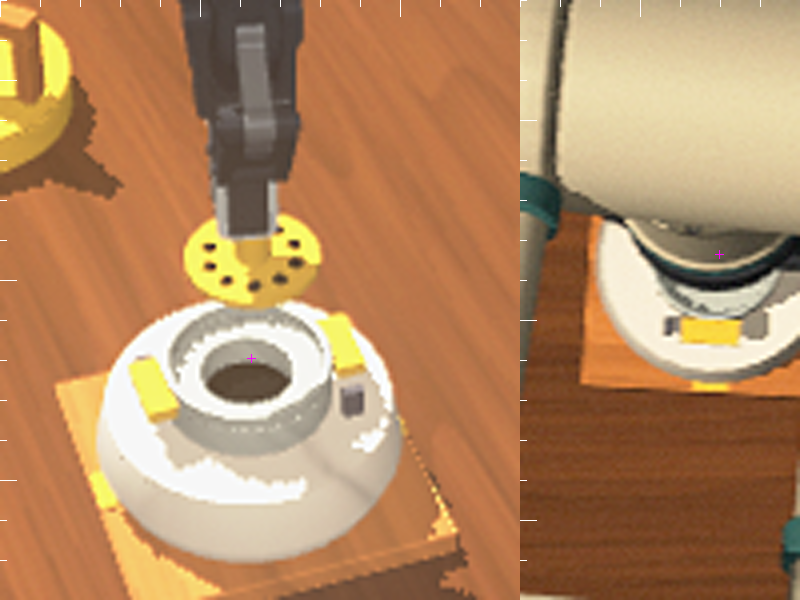

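The disc hangs over the pot (ellipse centre about crop (253,257)), with the mouth centre at the cross (251,358). My picture allowance is now used up, so from here I check with numbers only.

```bash
python3 - <<'E'
from geo import *
for z in(.12,.1247):print(at("side",(312.9,194.0),z), at("side",(250+253.5/4-.4,130+(308)/4-.4),z-.005))
print("rim y check", at("side",(250+250/4-.4,130+303/4-.4),.068))  # far outer edge of rim
E
```

```text
[0.53275871 0.01021007 0.12      ] [ 0.5248188  -0.00996247  0.115     ]
[0.53096729 0.0054443  0.1247    ] [ 0.52310216 -0.01453652  0.1197    ]
rim y check [0.54175505 0.03894603 0.068     ]
```

```bash
python3 steer.py '0.001 0.001 0.015 0;0 0 0.02 0;0 0 0.013 0;0 0 0 0;0 0 0 0' |grep -E "posi|force|wid"
python3 steer.py '0 0 0.004 0;0 0 0.003 0;0 0 0 0;0 0 0 0' |grep -E "posi|force|wid"
python3 steer.py '0 0 0.002 0;0 0 0 0;0 0 0 0' |grep -E "posi|force|wid"
```

```text
position: [0.5274, 0.0106, 0.0833]
contact_force: [-0.1, -0.3, -0.8]
width: 0.01
gripper_force: 34.2
position: [0.528, 0.0113, 0.077]
contact_force: [-0.3, -0.4, -0.3]
width: 0.0098
gripper_force: 34.2
position: [0.5277, 0.0114, 0.0747]
contact_force: [0.6, -0.7, -1.2]
width: 0.0098
gripper_force: 34.2
```

```bash
python3 steer.py '0 0 0.0015 0;0 0 0 0;0 0 0 0' |grep -E "posi|force|wid"
python3 steer.py '0 0 0.001 0;0 0 0 0;0 0 0 0' |grep -E "posi|force|wid"
```

```text
position: [0.5277, 0.0114, 0.0731]
contact_force: [-0.2, -0.2, -0.3]
width: 0.0094
gripper_force: 34.2
position: [0.5279, 0.0113, 0.0724]
contact_force: [-0.7, -0.4, 1.3]
width: 0.0097
gripper_force: 34.4
```

```bash
python3 steer.py '0 0 0 0;0 0 0 0;0 0 0 0' 0.03 |grep -E "posi|force|wid"
python3 steer.py '0 0 -0.015 0;0 0 -0.025 0;0 0 -0.03 0;0 0 -0.02 0;0 0 0 0' |grep -E "posi|force|wid"
python3 - <<'E'
from geo import *
from rig import manip, cam
im=cam.get_image("side")["img"].astype(int)
m=(im[...,0]-im[...,2]>70)&(im[...,1]-im[...,2]>60)&(im[...,1]>.72*im[...,0])
sub=m[195:250,285:345];print("\n".join("".join(".#"[int(v)] for v in r) for r in sub))
go(.4895,.2824,.162)
E
```

```text
position: [0.5277, 0.0113, 0.0721]
contact_force: [-0.4, -0.3, 0.1]
width: 0.0301
gripper_force: 0.0
position: [0.5309, 0.0111, 0.1667]
contact_force: [0.7, 0.7, -0.2]
width: 0.03
gripper_force: 0.0
............................................................
............................................................
............................................................
............................................................
............................................................
............................................................
............................................................
............................................................
............................................................
............................................................
............................................................
............................................................
............................................................
...........................##...................###.........
........................#######................
[... 1910 characters left out ...]
.......................................................
............................................................
............................................................
............................................................
............................................................
............................................................
............................................................
............................................................
............................................................
shift [0.1083 0.2519 0.0021] dist 0.274 heading 75.12  tilt [ 5.5e-03 -5.0e-04 -1.0e+00] pos [0.5295 0.0112 0.1645] F [-0.5   0.46 -0.4 ] w 0.0299 t 10.7667
```

```bash
python3 - <<'E'
from geo import *
a=np.linspace(0,6.283,200)
c=C["side"]
def pr(P):
    p=c["K"]@(c["T"][:3,:3].T@(P-c["T"][:3,3:]));return p[:2]/p[2]
for x,y,z in((.531,.0095,.066),(.531,.0095,.0735),(.533,.0095,.066)):
    p=pr(np.array([x+.025*np.cos(a),y+.025*np.sin(a),z+0*a]));k=pr(np.array([x+.007*np.cos(a),y+.007*np.sin(a),z+.021+0*a]))
    print(x,y,z,"disc cols",p[0].min(),p[0].max(),"rows",p[1].min(),p[1].max(),"leftmost row",p[1][p[0].argmin()],"rightmost row",p[1][p[0].argmax()],"knob row",k[1].min(),"cols",k[0].min(),k[0].max())
E
```

```text
0.531 0.0095 0.066 disc cols 296.39827535079246 328.8626321675769 rows 209.0581429957292 232.1012911665818 leftmost row 220.71364572167744 rightmost row 220.19590927604233 knob row 207.39381279854146 cols 307.7620057984217 316.9966937445312
0.531 0.0095 0.0735 disc cols 296.21789087520256 328.8661632680078 rows 205.60824689937832 228.65168547237366 leftmost row 217.26427271598848 rightmost row 216.74335083967517 knob row 203.83170677869327 cols 307.64413847688314 316.9319797533923
0.533 0.0095 0.066 disc cols 297.6144586597323 330.06179310815264 rows 208.7174715444267 231.73487075591274 leftmost row 220.3602302663854 rightmost row 220.2061614778265 knob row 207.0439762054202 cols 308.9913116345076 318.2209415909553
```

The disc's outline matches a flat, seated disc to within a pixel. Now the ring.

```bash
python3 steer.py '0.006 0.014 0 0;0.014 0.032 0 0;0.015 0.035 0 0;0.015 0.035 0 0;0.015 0.035 0 0.06' 0.06 60|grep -E "posi|force|wid"
python3 steer.py '0 0 0 0.1;0 0 0 0.1;0 0 0 0.1;0 0 0 0.1;0 0 0 0.1'|grep -E "posi|force|wid"
python3 steer.py '0 0 0 0;0 0 0 0'|grep -E "posi|force|wid"
python3 - <<'E'
from geo import *
go(.4895,.2824,.12,42.6)
E
```

```text
position: [0.5023, 0.1751, 0.1606]
contact_force: [0.6, 0.0, -0.3]
width: 0.0598
gripper_force: 0.0
position: [0.5025, 0.174, 0.1604]
contact_force: [0.2, 0.8, 0.2]
width: 0.0602
gripper_force: 0.0
position: [0.5029, 0.1738, 0.161]
contact_force: [0.3, 0.9, 0.1]
width: 0.0599
gripper_force: 0.0
shift [0.0883 0.0646 0.0409] dist 0.117 heading 43.17 turn 0.0100 tilt [-2.4e-03 -4.0e-04 -1.0e+00] pos [0.5029 0.1738 0.161 ] F [0.26 0.95 0.14] w 0.0599 t 11.7667
```

```bash
python3 steer.py '0.02 0.015 0 0.01;0.025 0.018 0 0;0.025 0.018 0 0;0.0183 0.0136 0.015 0;0 0 0.025 0'|grep -E "posi|force|wid"
python3 steer.py '0 0 0 0;0 0 0 0;0 0 0 0'|grep -E "posi|force|wid"
python3 - <<'E'
from geo import *
from rig import manip, cam
import cv2
go(.4895,.2824,.038,42.6)
# refine the ring: yellow ring top outline in the side picture (moderately hidden); compare to model
im=cam.get_image("side")["img"].astype(int)
m=(im[...,0]-im[...,2]>70)&(im[...,1]-im[...,2]>50)&(im[...,1]>.7*im[...,0])
s=m[100:185,190:290];ys,xs=np.nonzero(s);print("ring px cols",xs.min()+190,xs.max()+190,"rows",ys.min()+100,ys.max()+100)
c=C["side"];a=np.linspace(0,6.283,200)
for z in(0,.021):
    P=np.array([.4895+.054*np.cos(a),.2824+.054*np.sin(a),z+0*a]);p=c["K"]@(c["T"][:3,:3].T@(P-c["T"][:3,3:]));p=p[:2]/p[2];print(z,p.min(1),p.max(1))
E
```

```text
position: [0.4932, 0.2877, 0.1238]
contact_force: [0.6, 0.1, -0.1]
width: 0.0599
gripper_force: 0.0
position: [0.4918, 0.2822, 0.1226]
contact_force: [-0.1, -0.3, -0.3]
width: 0.0603
gripper_force: 0.0
shift [ 0.0017 -0.0016  0.0846] dist 0.085 heading 42.48 turn -0.0021 tilt [ 1.e-04 -2.e-04 -1.e+00] pos [0.4918 0.2822 0.1226] F [-0.08 -0.35 -0.34] w 0.0603 t 12.4333
ring px cols 210 267 rows 121 174
0 [211.32132978 138.8975786 ] [268.54916246 175.1906128 ]
0.021 [209.79693669 130.21255974] [267.77490613 166.39320322]
```

```bash
python3 steer.py '0.0017 -0.0016 0.015 0;0 0 0.025 0;0 0 0.025 0;0 0 0.014 0;0 0 0 0'|grep -E "posi|force|wid"
python3 steer.py '0 0 0.005 0;0 0 0 0;0 0 0 0'|grep -E "posi|force|wid"
python3 steer.py '0 0 0 0;0 0 0 0;0 0 0 0;0 0 0 0;0 0 0 0' 0.005 60|grep -E "posi|force|wid"
```

```text
position: [0.4879, 0.2814, 0.0415]
contact_force: [-0.7, 0.0, 0.3]
width: 0.0601
gripper_force: 0.0
position: [0.4904, 0.2831, 0.0396]
contact_force: [0.7, -0.8, 0.2]
width: 0.0598
gripper_force: 0.0
position: [0.4897, 0.2832, 0.039]
contact_force: [0.3, 1.3, 5.3]
width: 0.0121
gripper_force: 60.2
```

```bash
python3 steer.py '0 0 -0.005 0;0 0 -0.01 0;0 0 0 0;0 0 0 0'|grep -E "posi|force|wid"
python3 steer.py '0 0 -0.02 0;0 0 -0.03 0;0 0 -0.035 0;-0.01 -0.007 -0.015 0;-0.02 -0.013 0 0'|grep -E "posi|force|wid"
python3 steer.py '-0.027 -0.018 0 0;-0.027 -0.018 0 0;-0.027 -0.018 0 0;-0.027 -0.018 0 0;-0.027 -0.018 0 0'|grep -E "posi|force|wid"
python3 steer.py '-0.027 -0.018 0 0;-0.02 -0.0137 0 0;-0.01 -0.007 0 0;0 0 0 0.05;0 0 0 0.1'|grep -E "posi|force|wid"
python3 steer.py '0 0 0 0.11;0 0 0 0.11;0 0 0 0.11;0 0 0 0.11;0 0 0 0.11'|grep -E "posi|force|wid"
python3 steer.py '0 0 0 0.11;0 0 0 0.1;0 0 0 0.06;0 0 0 0;0 0 0 0'|grep -E "posi|force|wid"
python3 - <<'E'
from geo import *
go(.531,.0095,.11,-13.5)
E
```

```text
position: [0.4897, 0.2831, 0.0539]
contact_force: [0.1, -0.2, -1.4]
width: 0.0122
gripper_force: 59.5
position: [0.4973, 0.25, 0.1576]
contact_force: [1.8, 0.5, -1.8]
width: 0.0125
gripper_force: 59.5
position: [0.519, 0.0854, 0.153]
contact_force: [0.7, 0.8, -1.0]
width: 0.0123
gripper_force: 59.5
position: [0.5291, 0.0181, 0.1528]
contact_force: [0.5, -0.5, -1.9]
width: 0.0121
gripper_force: 59.5
position: [0.5289, 0.0195, 0.1529]
contact_force: [-0.3, 0.2, -1.9]
width: 0.0128
gripper_force: 59.5
position: [0.529, 0.0193, 0.153]
contact_force: [0.3, 0.3, -2.0]
width: 0.0123
gripper_force: 59.5
shift [-0.0091  0.0042  0.043 ] dist 0.044 heading -13.0 turn 0.0087 tilt [-6.e-04  5.e-04 -1.e+00] pos [0.529  0.0193 0.153 ] F [ 0.34  0.3  -2.02] w 0.0123 t 15.9833
```

```bash
python3 steer.py '-0.0091 0.0042 0 0.009;0 0 0 0;0 0 0 0;0 0 0 0;0 0 0 0'|grep -E "posi|force|wid"
python3 - <<'E'
from geo import *
from rig import manip, cam
from scipy.optimize import least_squares
go(.531,.0095,.11,-13.5)
for n in("side","top"):
    im=cam.get_image(n)["img"].astype(int)
    m=(im[...,0]-im[...,2]>70)&(im[...,1]-im[...,2]>50)&(im[...,1]>.7*im[...,0])
    s=m[120:260,260:370]
    print(n);print("\n".join(f"{120+2*i} "+"".join(".#"[int(v)] for v in r[::2]) for i,r in enumerate(s[::2])))
    c=C[n];a=np.linspace(0,6.283,200)
    for z in(.114,.135):
        P=np.array([.531+.054*np.cos(a),.0095+.054*np.sin(a),z+0*a]);p=c["K"]@(c["T"][:3,:3].T@(P-c["T"][:3,3:]));p=p[:2]/p[2];print(z,p.min(1),p.max(1))
E
```

```text
position: [0.5313, 0.0089, 0.1531]
contact_force: [-0.6, -0.8, -1.7]
width: 0.0126
gripper_force: 59.5
shift [ 0.0005 -0.0004  0.0431] dist 0.043 heading -13.64 turn -0.0024 tilt [-1.e-04  3.e-04 -1.e+00] pos [0.5313 0.0089 0.1531] F [-0.56 -0.8  -1.69] w 0.0126 t 16.4
side
120 .......................................................
122 .......................................................
124 .......................................................
126 .......................................................
128 .......................................................
130 .......................................................
132 .......................................................
134 .......................................................
136 .......................................................
138 .......................................................
140 .......................................................
142 .......................................................
144 .........................#.............................
146 ........................##...............
[... 7126 characters left out ...]
#####........###########............
242 .................#######........###########............
244 ..................######.......###########.............
246 ..................#####........##########..............
248 ...................####........#########...............
250 ....................###.......#########................
252 .....................#........########.................
254 ..............................#######..................
256 ..............................####.....................
258 .......................................................
0.114 [290.22194446 201.65066985] [348.33380519 259.39177096]
0.135 [289.47915723 199.79224738] [348.70678927 258.62610401]
```

```bash
python3 steer.py '0 0 0.015 0;0 0 0.02 0;0 0 0.008 0;0 0 0 0;0 0 0 0'|grep -E "posi|force|wid"
python3 steer.py '0 0 0.004 0;0 0 0.002 0;0 0 0 0;0 0 0 0'|grep -E "posi|force|wid"
```

```text
position: [0.5312, 0.009, 0.11]
contact_force: [-0.1, 0.2, -0.8]
width: 0.0123
gripper_force: 59.4
position: [0.5316, 0.0089, 0.1046]
contact_force: [0.4, 0.2, -1.9]
width: 0.0125
gripper_force: 59.5
```

```bash
python3 steer.py '0 0 0.004 0;0 0 0 0;0 0 0 0'|grep -E "posi|force"
python3 steer.py '0 0 0.004 0;0 0 0 0;0 0 0 0'|grep -E "posi|force"
python3 steer.py '0 0 0.004 0;0 0 0 0;0 0 0 0'|grep -E "posi|force"
```

```text
position: [0.5311, 0.0089, 0.1]
contact_force: [0.0, 0.1, -2.0]
gripper_force: 59.5
position: [0.5311, 0.0089, 0.0959]
contact_force: [-0.3, 0.6, -2.0]
gripper_force: 59.5
position: [0.5311, 0.0089, 0.0919]
contact_force: [0.3, -0.2, -1.9]
gripper_force: 59.5
```

```bash
python3 steer.py '0 0 0.002 0;0 0 0 0;0 0 0 0'|grep -E "posi|force"
python3 steer.py '0 0 0.0015 0;0 0 0 0;0 0 0 0'|grep -E "posi|force"
python3 steer.py '0 0 0.001 0;0 0 0 0;0 0 0 0'|grep -E "posi|force"
```

```text
position: [0.5313, 0.0089, 0.0901]
contact_force: [0.1, 0.8, -1.6]
gripper_force: 59.5
position: [0.5316, 0.0089, 0.089]
contact_force: [-0.3, 0.8, 0.6]
gripper_force: 59.7
position: [0.5317, 0.0089, 0.089]
contact_force: [-2.3, -0.3, 8.0]
gripper_force: 60.6
```

Seated at exactly the expected height. Now I'll ease off slightly and twist clockwise.

```bash
python3 steer.py '0 0 -0.001 0;0 0 0 0.05;0 0 0 0.1;0 0 0 0.1;0 0 0 0.1'|grep -E "posi|force"
python3 steer.py '0 0 0 0.1;0 0 0 0.1;0 0 0 0.1;0 0 0 0.1;0 0 0 0.1'|grep -E "posi|force"
python3 -c "
from geo import *
go(.5315,.0089,.089,-93.5)"
```

```text
position: [0.5317, 0.0088, 0.089]
contact_force: [-0.1, -0.1, 2.1]
gripper_force: 59.9
position: [0.5314, 0.0089, 0.089]
contact_force: [-1.5, 0.2, 1.6]
gripper_force: 60.1
shift [ 0.0001 -0.     -0.    ] dist 0.0 heading -62.61 turn 0.5392 tilt [ 3.e-04 -0.e+00 -1.e+00] pos [0.5314 0.0089 0.089 ] F [-1.49  0.19  1.6 ] w 0.0124 t 19.5833
```

```bash
python3 steer.py '0 0 0 0.1;0 0 0 0.1;0 0 0 0.1;0 0 0 0.1;0 0 0 0.09'|grep -E "posi|force"
python3 steer.py '0 0 0 0.05;0 0 0 0;0 0 0 0'|grep -E "posi|force"
python3 - <<'E'
from geo import *
from rig import manip, cam
go(.5315,.0089,.089,-93.5);print(manip.get_state()["moment"])
E
```

```text
position: [0.5309, 0.0091, 0.089]
contact_force: [-1.3, 1.9, 3.6]
gripper_force: 60.2
position: [0.5308, 0.0093, 0.089]
contact_force: [-3.9, 1.7, 4.6]
gripper_force: 60.3
shift [ 0.0007  0.0004 -0.    ] dist 0.001 heading -93.23 turn 0.0047 tilt [-9.e-04  9.e-04 -1.e+00] pos [0.5308 0.0093 0.089 ] F [-3.89  1.66  4.6 ] w 0.0125 t 20.25
[ 0.1991524   0.44957914 -0.17531514]
```

```bash
python3 steer.py '0 0 0 0;0 0 0 0;0 0 0 0;0 0 0 0' 0.04|grep -E "posi|force|wid"
python3 steer.py '0 0 -0.01 0;0 0 -0.025 0;0 0 -0.035 0;0 0 -0.035 0;0 0 -0.03 0'|grep -E "posi|force"
python3 steer.py '0.035 0 0 0;0.04 0 0 0;0.04 0 0 0;0.04 0 0 0;0.04 0 0 0'|grep -E "posi|force"
python3 steer.py '0.035 0 0 0;0.02 0 0 0;0 0 0 0'|grep -E "posi|force"
python3 - <<'E'
from geo import *
from rig import manip, cam
import cv2
for n in("side","top"):
    im=cam.get_image(n)["img"];cv2.imwrite(f"pics/z{n}.png",im[:,:,::-1]);im=im.astype(int)
    m=(im[...,0]-im[...,2]>70)&(im[...,1]-im[...,2]>50)&(im[...,1]>.7*im[...,0])
    s=m[150:270,260:370]
    print(n);print("\n".join(f"{150+2*i} "+"".join(".#"[int(v)] for v in r[::2]) for i,r in enumerate(s[::2])))
    c=C[n];a=np.linspace(0,6.283,200)
    def pr(P): p=c["K"]@(c["T"][:3,:3].T@(P-c["T"][:3,3:]));return p[:2]/p[2]
    for z in(.05,.071):
        p=pr(np.array([.531+.054*np.cos(a),.0095+.054*np.sin(a),z+0*a]));print(z,p.min(1),p.max(1))
    print("bar ends predicted",pr(np.array([.531,.0095,.116])[:,None]+.046*np.array([[np.cos(t),np.sin(t),0] for t in np.radians([-3.5,176.5])]).T).T)
go(0,0,0)
E
```

```text
position: [0.5317, 0.0087, 0.0885]
contact_force: [-0.3, 1.1, -0.4]
width: 0.0403
gripper_force: 0.0
position: [0.5318, 0.0088, 0.2266]
contact_force: [-0.2, 0.2, 0.7]
gripper_force: 0.0
position: [0.7277, -0.0024, 0.2248]
contact_force: [0.4, 0.1, -0.3]
gripper_force: 0.0
position: [0.785, -0.0061, 0.2217]
contact_force: [0.0, -0.5, 0.8]
gripper_force: 0.0
side
150 .......................................................
152 .......................................................
154 .......................................................
156 .......................................................
158 .......................................................
160 .......................................................
162 .......................................................
164 .......................................................
166 .......................................................
168 .......................................................
170 .......................................................
172 .......................................................
174 ...........
[... 6334 characters left out ...]
...................................
260 .......................................................
262 .......................................................
264 .......................................................
266 .......................................................
268 .......................................................
0.05 [292.32248538 206.9082687 ] [347.27911219 261.55598622]
0.071 [291.65883699 205.2468334 ] [347.61232166 260.87238445]
bar ends predicted [[320.43701159 205.73687336]
 [318.03783536 254.95991472]]
shift [-0.7798  0.0391  0.2241] dist 0.812 heading -93.27  tilt [-1.6e-03  1.0e-04 -1.0e+00] pos [ 0.7811 -0.0055  0.2229] F [-0.56 -0.28 -0.46] w 0.0399 t 21.7667
```

The side-view mask agrees with the prediction. The ring is seated (bottom row 252, predicted 253) and the bar runs (286,206) to (342,190) along the ears. The gripper is well clear, so I'm handing in.

```bash
python3 -c "
from rig import manip, cam
print(manip.sign_off())"
```

```text
the job is handed in; nothing more can be done
None
```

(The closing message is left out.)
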